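# Tip the corks off the sorting board

### The arm

A 6-joint arm with a two-finger parallel gripper is mounted at the origin on a cart in front of the work surface, level with it; the furniture and walls round the work are solid. World frame = base frame: x ahead of the robot, y to its left, z up, the work surface at z = 0. Lengths are in m, angles in degrees, forces in N, time in s.
With the tool pointing down it reaches from about 0.4 to 0.825 m from the base axis. Payload 7 kg.
Tool frame: the origin (TCP) lies between the finger pads; the fingertips stand 14 mm ahead of it and the grasp point (between the pads) lies 5 mm behind it; z points along the fingers, y is the line along which they close (so a half turn about z gives the same grasp; the last joint's range is limited). The gripper opens to 88 mm and grips with 3 to 60 N. Pads are 19 mm wide; open, the fingers measure 130 mm over their backs; the gripper's body (78 mm by 193 mm) begins 47 mm behind the grasp point.
Start: joints at [88.757, 20.546, 0.682, 0, -70.136, -16.507], TCP at [0.206, 0.643, 0.241] pointing down, gripper open.
Joint ranges: [-176.03, 176.03], [-82.01, 121.73], [-58.28, 71.71], [-173.87, 95.51], [-174.79, -0.11], [-173.66, 173.66]. Speed limits (degrees/s): [136.94, 136.94, 172.46, 180, 180, 180].

### API

Orientations are given as [roll, pitch, yaw] about the fixed x, y, z axes, in that order (R = Rz(yaw) Ry(pitch) Rx(roll)).
In Python, from plant import status, cams, job gives the robot as it stands. The module is installed in compiled form; this text tells all that it offers.
- The arm moves only by the tool step_arm, never from a script. Its arguments are lists of equal length, an entry for each row: "xyz": the shift along the tool's x, y, z each as a share of 20 cm, from -1 to 1, a list of three; "yaw": the turn about the tool's z as a share of 360 degrees, from -1 to 1; "claw": the closure, from -1 (fully open) to 1 (shut). A call has 1 to 20 rows; each row is the pose to reach, as a shift and turn from the pose commanded when the call began, along the tool's axes at that moment, turning the shorter way round; what a row does not reach only later rows make up. A row lasts 1/12 s, in which the tool goes at most 41.7 mm and 7.16 degrees, less where a joint would pass 70% of its speed; a pose out of reach is approached as far as the arm can. A call with a number of a shift or a turn outside -1 to 1 is refused whole. A call with a gripper value outside its range is refused whole. The fingers move at their own pace and stop on an object; "grip_force" is the grip in N (left out, the last holds). Time passes only in rows, so rows that repeat a pose let the fingers close. It gives the time, the measured TCP pose, the force, the opening and the grip force at its end, in the units of the state.
- status.get_state(): the state, without advancing time (a new reading comes with each control period).
- cams.capture(name): name is "side" or "top"; returns (picture, depth): 420x560x3 uint8, blue, green, red; 420x560 float32, m along the optical axis (not along the pixel's ray), 0 where there is no reading.
- cams.calibration(name): a dict with "mtx" (3x3 intrinsics, pixels), "D" ([k1, k2, p1, p2, k3] as OpenCV has them; the pictures are not rectified), "camera_from_world" (4x4, takes a point from world to camera coordinates). Camera axes: x right, y down, z forward; pixel columns grow to the right and rows downward; lengths in m; the calibration is good to about 2 mm. A picture is of the moment at which its call begins. calibration takes no time and is no camera call.
- job.close_job(): hands the job in; it is judged then, once.
The state is a dict: "time_s": time; "joints": joint angles; "qd": joint speeds; "joint_torque": joint torques, N m; "tcp_pos": TCP position; "eef_rot": TCP orientation; "contact_force": force on the tool from outside, world axes, zero at the start; "moment": the same for the moment, N m; "gripper_width": finger opening in m; "gripper_force": force on a finger pad.
Only numpy, scipy, OpenCV 4.12 (cv2) and the standard library are available. Lean on these libraries where they do the work, as an engineer would, in place of code of your own. Each camera call takes 0.05 s, during which the arm holds its last target. There are 200 camera calls.

### The job

Sort the recycling on the small wooden tip-up board: lift its steel handle just far enough that the two corks roll off into the dark wooden box at its hinged end while the brass jar lid stays lying on the board, then let the board back down. Then put the jar lid into the blue caddy (not the yellow one) and let go.

Things in the scene. Friction and masses are not known exactly. Their poses are not given: they have to be found in the camera images.
- board (a joint): tip angle of the light wooden board, rad: 0 = level, down on its rest; grows as the handle end is lifted, stop at 0.6. The corks lie still on the level board, start to roll towards the hinged end at 0.07 to 0.12 and surely roll off within a second at 0.25 to 0.3. Above 0.4 the flat lid may slide too. The hinge is free: the 0.3 kg board falls back by its weight; about 2 N lifts it.
- board_handle (a point): middle of the board's round steel handle bar, 12 mm thick, 90 mm long along own x; own -y points away from the hinge. It stands 32 mm outside the board's end lip, 85 mm above the worktop at rest, free underneath; pinch it from above, fingers closing across it (own y). The hinge line is parallel to it, 186 mm away along own +y and 30 mm lower (own z): the bar moves on an arc about it.
- board_top (a point): middle of the upper face of the light wooden board (200 mm along own x, 168 mm along own y, 10 mm thick; low rails 10 mm high at the sides, a lip 12 mm high at the handle end, open at the hinged end, own +y). 60 mm above the worktop at rest.
- cork_box (a point): middle of the inner floor of the dark open wooden box fixed at the hinged end of the board (inner 206 mm along own x, 158 mm along own y; floor 6 mm above the worktop). Corks that roll off the board fall into it by themselves.
- cork_1_center (a point): centre of a wine cork, a cylinder 23 mm thick and 45 mm long, lying on the board across the rolling direction in one of three lanes 58 mm apart (the other cork and the lid lie in the other two)
- cork_2_center (a point): centre of the second wine cork, same size, likewise on the board
- lid_center (a point): centre, half-way up, of the round flat brass jar lid, 50 mm in diameter and 16 mm high, lying flat on the board (own z up)
- blue_caddy_floor (a point): middle of the inner floor of the blue open square caddy (inner 120 x 120 mm, walls 5 mm thick, rim 50 mm above the worktop, floor 5 mm above it; own x and y along the walls). Fixed in place. A yellow caddy of the same shape stands at the other of two places and is not used.
Things that resemble listed ones, but are neither listed nor needed, are in the scene too. There is more than one size of the part that bears lid_center; the job needs the larger. What is shaped like the part that bears cork_2_center but pink is not meant.

How it is judged (in metres and radians):
On the way, in this order (a step that is already met when the one before it is completed fails the run):
1. the board is tipped while the corks and the lid are still on it (value of joint board above 0.05 rad and x of cork_1_center in the frame of board_top between -0.1 and 0.1 m and y of cork_1_center in the frame of board_top between -0.085 and 0.085 m and z of cork_1_center in the frame of board_top between -0.005 and 0.04 m and x of cork_2_center in the frame of board_top between -0.1 and 0.1 m and y of cork_2_center in the frame of board_top between -0.085 and 0.085 m and z of cork_2_center in the frame of board_top between -0.005 and 0.04 m and x of lid_center in the frame of board_top between -0.1 and 0.1 m and y of lid_center in the frame of board_top between -0.085 and 0.085 m and z of lid_center in the frame of board_top between -0.005 and 0.04 m).
2. both corks lie in the dark box, the board is down again and the lid is still on it (value of joint board below 0.05 rad and x of cork_1_center in the frame of cork_box between -0.1 and 0.1 m and y of cork_1_center in the frame of cork_box between -0.08 and 0.08 m and z of cork_1_center in the frame of cork_box between -0.005 and 0.06 m and x of cork_2_center in the frame of cork_box between -0.1 and 0.1 m and y of cork_2_center in the frame of cork_box between -0.08 and 0.08 m and z of cork_2_center in the frame of cork_box between -0.005 and 0.06 m and x of lid_center in the frame of board_top between -0.1 and 0.1 m and y of lid_center in the frame of board_top between -0.085 and 0.085 m and z of lid_center in the frame of board_top between -0.005 and 0.04 m), for 0.2 s.
At the end, for the whole second after the job is handed in: Both corks lie in the dark wooden box, the board is down (within 0.05 rad), and the jar lid lies at rest inside the blue caddy (its centre within the walls and less than 35 mm above the floor) (x of cork_1_center in the frame of cork_box between -0.1 and 0.1 m and y of cork_1_center in the frame of cork_box between -0.08 and 0.08 m and z of cork_1_center in the frame of cork_box between -0.005 and 0.06 m and x of cork_2_center in the frame of cork_box between -0.1 and 0.1 m and y of cork_2_center in the frame of cork_box between -0.08 and 0.08 m and z of cork_2_center in the frame of cork_box between -0.005 and 0.06 m and x of lid_center in the frame of blue_caddy_floor between -0.06 and 0.06 m and y of lid_center in the frame of blue_caddy_floor between -0.06 and 0.06 m and z of lid_center in the frame of blue_caddy_floor between -0.005 and 0.035 m and value of joint board below 0.05 rad and linear speed of jar_lid below 0.03 m/s); the robot touches nothing.
It also fails if it takes over 54 s, if anything falls off the work surface, if the arm or the gripper's body presses on something with over 40 N, if the wrist force passes 120 N, or if a joint passes its speed limit or range.

## Working session

There is one attempt and no reset: what is moved stays moved. The work goes in short steps, Python scripts to look and compute and a tool call to move; the robot and the scene stay as the last step left them, time stands still between calls to the robot, and variables do not carry over. Pictures are saved under pics/ and viewed, at most 10 in all, crops included, and the job is handed in when it is done.

Besides the shell and the picture viewer there is one more tool, called after "Emit:" as a command line: name --pt "numbers of a row" for each row, then --argument value for the rest. step_arm: Moves the arm, as the interface text tells. Shift numbers are shares of 20 cm and turn numbers shares of 360 degrees, none past 1 either way. Its arguments: {"type":"object","properties":{"xyz":{"type":"array"},"yaw":{"type":"array"},"claw":{"type":"array"},"grip_force":{"type":"number"}},"required":["xyz","yaw","claw"]}

```bash
mkdir -p pics
cat > h.py <<'E'
import numpy as np, cv2
from plant import status, cams, job
def snap(n,f):
    p,d=cams.capture(n); cv2.imwrite(f'pics/{f}.png',p); np.save(f'pics/{f}_d.npy',d); return p,d
def world(n,u,v,d):
    c=cams.calibration(n); K=np.array(c["mtx"]); D=np.array(c["D"]); T=np.array(c["camera_from_world"])
    x,y=cv2.undistortPoints(np.array([[[u,v]]],float),K,D)[0,0]
    return (np.linalg.inv(T)@[x*d,y*d,d,1])[:3]
def ray(n,u,v,z):
    a=world(n,u,v,0.0); b=world(n,u,v,1.0); return a+(b-a)*(z-a[2])/(b[2]-a[2])
def tri(u1,u2):
    A=[];B=[]
    for n,u in (("side",u1),("top",u2)):
        a=world(n,*u,0.0); d=world(n,*u,1.0)-a; d/=np.linalg.norm(d); M=np.eye(3)-np.outer(d,d); A.append(M);B.append(M@a)
    return np.linalg.lstsq(np.vstack(A),np.hstack(B),rcond=None)[0]
E
python3 - <<'E'
from h import *
a,_=snap("side","s0");b,_=snap("top","t0")
print(status.get_state())
for n in("side","top"): print(cams.calibration(n))
E
```

```text
{'time_s': 0.1, 'joints': array([ 8.87562127e+01,  2.05874716e+01,  6.40544052e-01, -1.73471017e-02,
       -7.01338995e+01, -1.65055490e+01]), 'qd': array([-0.0187355 , -0.08645349,  0.07909684,  0.09433953, -0.06549158,
        0.14940668]), 'joint_torque': array([-1.46288930e-03, -5.84162557e+01,  2.93752581e+01,  7.01554567e+00,
        1.02061545e-02, -4.42199075e-05]), 'tcp_pos': array([0.20569091, 0.64248618, 0.23972754]), 'eef_rot': array([ 1.79917870e+02, -7.32936469e-03, -1.77552375e+01]), 'contact_force': array([ 0.61896295, -0.55332107,  0.25611055]), 'moment': array([ 0.01405863,  0.013266  , -0.0320955 ]), 'gripper_force': 0.0, 'gripper_width': 0.08763024814601951}
{'mtx': array([[463.65206178,   0.        , 288.37348147],
       [  0.        , 463.65206178, 208.1451418 ],
       [  0.        ,   0.        ,   1.        ]]), 'D': array([-0.04366008,  0.        ,  0.        ,  0.        ,  0.        ]), 'camera_from_world': array([[-0.67328749, -0.73934656, -0.00711491,  0.54187144],
       [-0.62744111,  0.57641838, -0.52350693,  0.20938949],
       [ 0.39115422, -0.34800648, -0.85199171,  1.43679923],
       [ 0.        ,  0.        ,  0.        ,  1.        ]])}
{'mtx': array([[512.7436478 ,   0.        , 277.1038369 ],
       [  0.        , 512.7436478 , 212.11716635],
       [  0.        ,   0.        ,   1.        ]]), 'D': array([0.03863917, 0.        , 0.        , 0.        , 0.        ]), 'camera_from_world': array([[ 0.01789841, -0.99981862,  0.00650933,  0.24979998],
       [-0.97412856, -0.0189047 , -0.22520249,  0.52513885],
       [ 0.2252847 , -0.00231016, -0.97429024,  1.45486163],
       [ 0.        ,  0.        ,  0.        ,  1.        ]])}
```

View pics/s0.png

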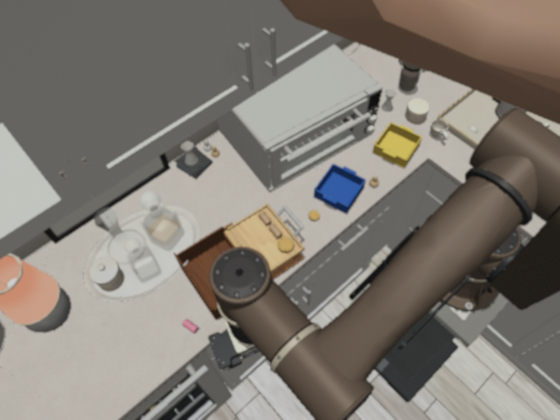

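View pics/t0.png

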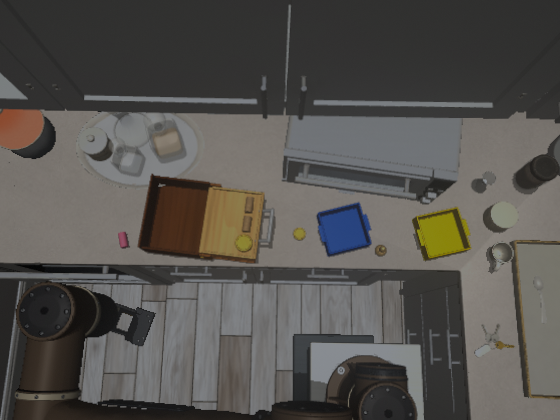

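Run:
```python
import cv2,numpy as np
t=cv2.imread('pics/t0.png')[160:280,120:400]; s=cv2.imread('pics/s0.png')[150:320,170:400]
t=cv2.resize(t,(784,336),interpolation=cv2.INTER_CUBIC)
cv2.imwrite('pics/t0c.png',cv2.resize(cv2.imread('pics/t0.png')[170:270,190:340],(750,500),interpolation=cv2.INTER_CUBIC))
cv2.imwrite('pics/s0c.png',cv2.resize(cv2.imread('pics/s0.png')[160:280,220:370],(750,600),interpolation=cv2.INTER_CUBIC))
```

```text
(no output)
```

View pics/t0c.png

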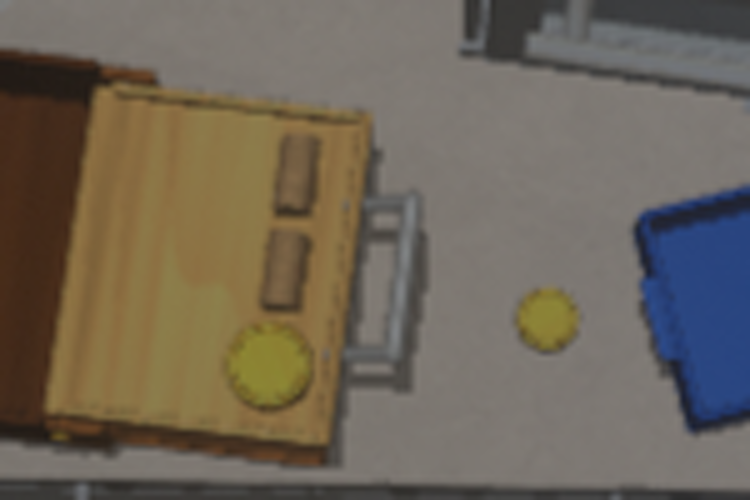

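View pics/s0c.png

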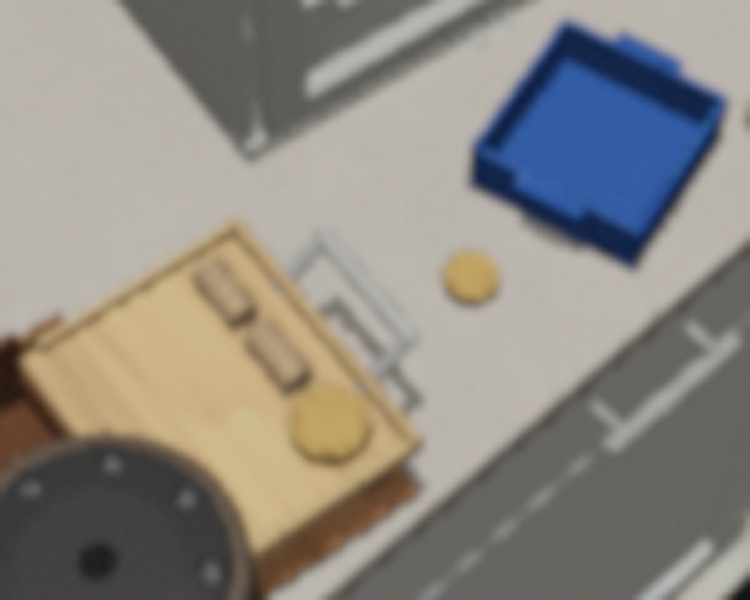

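Run:
```python
from h import *
T=lambda x,y:(190+(x+.5)/5-.5,170+(y+.5)/5-.5); S=lambda x,y:(220+(x+.5)/5-.5,160+(y+.5)/5-.5)
d=np.load('pics/t0_d.npy'); ds=np.load('pics/s0_d.npy')
def sh(n,s,t,z):
    print(n,'tri',tri(s,t).round(4),'top@z',ray('top',*t,z).round(4),'side@z',ray('side',*s,z).round(4), 'depth',world('top',*t,d[round(t[1]),round(t[0])]).round(4),world('side',*s,ds[round(s[1]),round(s[0])]).round(4))
sh('bar far end',S(322,237),T(414,195),.09)
sh('bar near end',S(411,342),T(397,362),.09)
sh('bar mid',S(366,290),T(406,278),.09)
sh('lid top',S(330,420),T(270,362),.076)
sh('cork1',S(225,290),T(297,172),.072);sh('cork2',S(277,354),T(285,267),.072)
t=(344,229.5)
for p in [(317.5,213),(362,204.5),(371,243),(327,254)]: print('caddy rim corner',ray('top',*p,.05).round(4))
for p in [(333.5,165),(364,181),(347,212),(315.5,191)]: print('caddy rim side',ray('side',*p,.05).round(4))
print('caddy floor top',world('top',*t,d[230,344]).round(4))
```

```text
bar far end tri [0.5256 0.2732 0.0782] top@z [0.5234 0.2734 0.09  ] side@z [0.5195 0.2777 0.09  ] depth [0.5244 0.2735 0.0861] [0.5193 0.2779 0.0905]
bar near end tri [0.4293 0.2823 0.077 ] top@z [0.4253 0.2812 0.09  ] side@z [0.426  0.2882 0.09  ] depth [0.4258 0.2812 0.0873] [0.4257 0.2885 0.0907]
bar mid tri [0.4778 0.2775 0.0754] top@z [0.4743 0.277  0.09  ] side@z [0.4721 0.2835 0.09  ] depth [0.4738 0.277  0.0926] [0.4717 0.2838 0.0908]
lid top tri [0.4272 0.3547 0.0711] top@z [0.4264 0.3544 0.076 ] side@z [0.4253 0.3564 0.076 ] depth [0.427  0.3547 0.072 ] [0.4243 0.3572 0.0785]
cork1 tri [0.5399 0.3424 0.0728] top@z [0.5403 0.3425 0.072 ] side@z [0.5402 0.3421 0.072 ] depth [0.5367 0.3417 0.0863] [0.5314 0.3484 0.0903]
cork2 tri [0.4836 0.3479 0.0709] top@z [0.4832 0.3478 0.072 ] side@z [0.4833 0.3484 0.072 ] depth [0.4814 0.3473 0.0805] [0.4799 0.3511 0.0799]
caddy rim corner [0.5221 0.1395 0.05  ]
caddy rim corner [0.5507 0.0069 0.05  ]
caddy rim corner [ 0.435  -0.0172  0.05  ]
caddy rim corner [0.4    0.1118 0.05  ]
caddy rim side [0.5492 0.0212 0.05  ]
caddy rim side [ 0.432  -0.0068  0.05  ]
caddy rim side [0.3859 0.1239 0.05  ]
caddy rim side [0.5138 0.1422 0.05  ]
caddy floor top [ 0.4837  0.0546 -0.    ]
```

Top view: the corks lie at (249,205) and (247,222). The larger lid is on the board at (243,243), and the small yellow lid at (299,234) lies off the board, so it is the decoy. The pink cork at (123,240) is also a decoy. The handle bar's middle is at (271,226) and the blue caddy at (344,229). The crops confirm that the larger lid is the one on the board.

Emit:
step_arm --pt "0.918 0.662 0" --pt "0.918 0.662 0" --pt "0.918 0.662 0" --pt "0.918 0.662 0" --pt "0.918 0.662 0" --pt "0.918 0.662 0" --pt "0.918 0.662 0" --pt "0.918 0.662 0" --yaw '[-0.0346, -0.0346, -0.0346, -0.0346, -0.0346, -0.0346, -0.0346, -0.0346]' --claw '[0, 0, 0, 0, 0, 0, 0, 0]' --grip_force 5

```text
time_s: 0.77
tcp_pos: [0.3409, 0.4598, 0.2407]
eef_rot: [-180.0, 0.0, -5.4]
contact_force: [-0.5, 0.3, 0.5]
gripper_width: 0.0447
gripper_force: 0.0
```

Emit:
step_arm --pt "0.752 0.838 0.5" --pt "0.752 0.838 0.5" --pt "0.752 0.838 0.5" --pt "0.752 0.838 0.5" --pt "0.752 0.838 0.5" --pt "0.752 0.838 0.5" --pt "0.752 0.838 0.5" --pt "0.752 0.838 0.5" --pt "0.752 0.838 0.5" --yaw '[0, 0, 0, 0, 0, 0, 0, 0, 0]' --claw '[0, 0, 0, 0, 0, 0, 0, 0, 0]'

```text
time_s: 1.52
tcp_pos: [0.4747, 0.2808, 0.1404]
eef_rot: [180.0, 0.0, -5.3]
contact_force: [-0.1, 0.2, 0.4]
gripper_width: 0.0439
gripper_force: 0.0
```

Run:
```python
from h import *
a,_=snap("side","s1");b,_=snap("top","t1")
print(status.get_state()['tcp_pos'])
A=cv2.resize(a[150:290,220:360],(400,400),interpolation=3);B=cv2.resize(b[160:280,200:320],(400,400),interpolation=3)
cv2.imwrite('pics/c1.png',np.hstack([A,B]))
```

```text
[0.4744221  0.2815164  0.14097663]
```

View pics/c1.png

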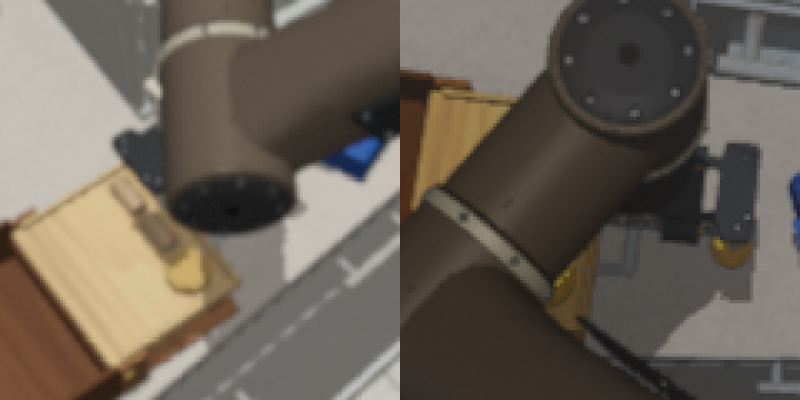

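The arm hides the handle in both views, so I'll go down slowly and watch the force.

Emit:
step_arm --pt "0 0.01 0.08" --pt "0 0.01 0.16" --pt "0 0.01 0.22" --pt "0 0.01 0.262" --pt "0 0.01 0.262" --pt "0 0.01 0.262" --yaw '[0, 0, 0, 0, 0, 0]' --claw '[0, 0, 0, 0, 0, 0]'

```text
time_s: 2.12
tcp_pos: [0.4742, 0.2788, 0.0884]
eef_rot: [180.0, -0.0, -5.2]
contact_force: [0.4, -0.1, 0.7]
gripper_width: 0.0437
gripper_force: 0.0
```

Emit:
step_arm --pt "0 0 0" --pt "0 0 0" --pt "0 0 0" --pt "0 0 0" --pt "0 0 0" --pt "0 0 0" --pt "0 0 0" --pt "0 0 0" --yaw '[0, 0, 0, 0, 0, 0, 0, 0]' --claw '[0.2, 0.4, 0.6, 0.7, 0.8, 0.8, 0.8, 0.8]' --grip_force 5

```text
time_s: 2.78
tcp_pos: [0.475, 0.2808, 0.0887]
eef_rot: [-179.7, -0.1, -5.3]
contact_force: [-4.3, 10.4, -2.0]
gripper_width: 0.012
gripper_force: 5.0
```

Emit:
step_arm --pt "0 -0.01 0" --pt "0 -0.016 -0.032" --pt "0 -0.023 -0.064" --pt "0 -0.031 -0.096" --pt "0 -0.04 -0.128" --pt "0 -0.05 -0.16" --pt "0 -0.061 -0.19" --pt "0 -0.072 -0.215" --pt "0 -0.084 -0.243" --pt "0 -0.084 -0.243" --pt "0 -0.084 -0.243" --pt "0 -0.084 -0.243" --pt "0 -0.084 -0.243" --pt "0 -0.084 -0.243" --pt "0 -0.084 -0.243" --pt "0 -0.084 -0.243" --pt "0 -0.084 -0.243" --pt "0 -0.084 -0.243" --yaw '[0, 0, 0, 0, 0, 0, 0, 0, 0, 0, 0, 0, 0, 0, 0, 0, 0, 0]' --claw '[0.8, 0.8, 0.8, 0.8, 0.8, 0.8, 0.8, 0.8, 0.8, 0.8, 0.8, 0.8, 0.8, 0.8, 0.8, 0.8, 0.8, 0.8]'

```text
time_s: 4.28
tcp_pos: [0.4765, 0.2964, 0.1373]
eef_rot: [-179.8, -0.1, -5.3]
contact_force: [0.2, 8.6, -5.3]
gripper_width: 0.0116
gripper_force: 5.0
```

Run:
```python
from h import *
a,_=snap("side","s2");b,_=snap("top","t2")
A=cv2.resize(a[190:330,170:310],(400,400),interpolation=3);B=cv2.resize(b[160:280,140:260],(400,400),interpolation=3)
cv2.imwrite('pics/c2.png',np.hstack([A,B]))
```

```text
(no output)
```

View pics/c2.png

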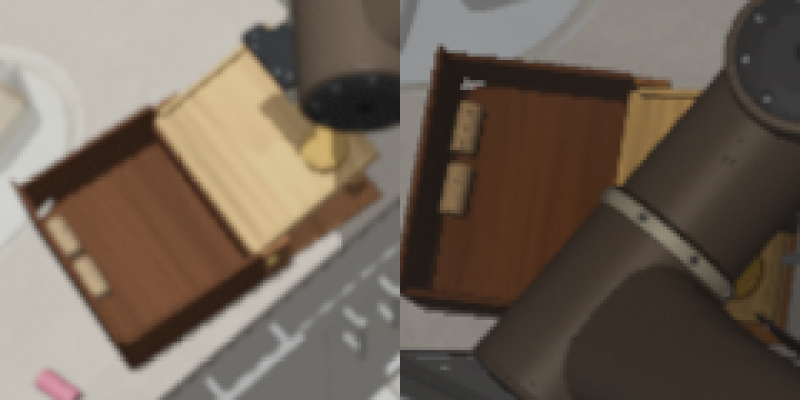

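The side crop shows both corks in the dark box at (65,230) and (90,270), and the lid still on the board at (325,148). Next I lower the board.

Emit:
step_arm --pt "0 0.01 0.028" --pt "0 0.022 0.055" --pt "0 0.033 0.085" --pt "0 0.042 0.117" --pt "0 0.05 0.15" --pt "0 0.057 0.18" --pt "0 0.062 0.21" --pt "0 0.066 0.23" --pt "0 0.068 0.243" --pt "0 0.068 0.243" --pt "0 0.068 0.243" --pt "0 0.068 0.243" --yaw '[0, 0, 0, 0, 0, 0, 0, 0, 0, 0, 0, 0]' --claw '[0.8, 0.8, 0.8, 0.8, 0.8, 0.8, 0.8, 0.8, 0.8, 0.8, 0.8, 0.8]'

```text
time_s: 5.38
tcp_pos: [0.4749, 0.2811, 0.0883]
eef_rot: [180.0, -0.0, -5.3]
contact_force: [3.5, 1.9, -2.3]
gripper_width: 0.0116
gripper_force: 5.0
```

Emit:
step_arm --pt "0 0 0" --pt "0 0 0" --pt "0 0 0" --pt "0 0 0" --pt "0 0 -0.1" --pt "0 0 -0.25" --pt "0 0 -0.4" --pt "0 0 -0.5" --pt "0 0 -0.5" --pt "0 0 -0.5" --yaw '[0, 0, 0, 0, 0, 0, 0, 0, 0, 0]' --claw '[0.4, 0.2, 0.1, 0.1, 0.1, 0.1, 0.1, 0.1, 0.1, 0.1]'

```text
time_s: 6.22
tcp_pos: [0.4749, 0.2815, 0.1895]
eef_rot: [-179.9, -0.1, -5.3]
contact_force: [-0.0, 0.1, -0.8]
gripper_width: 0.0397
gripper_force: 0.0
```

Emit:
step_arm --pt "0 0.95 -0.1" --pt "0 0.95 -0.1" --pt "0 0.95 -0.1" --pt "0 0.95 -0.1" --pt "0 0.95 -0.1" --pt "0 0.95 -0.1" --pt "0 0.95 -0.1" --pt "0 0.95 -0.1" --yaw '[0, 0, 0, 0, 0, 0, 0, 0]' --claw '[0, 0, 0, 0, 0, 0, 0, 0]'

```text
time_s: 6.88
tcp_pos: [0.4569, 0.0919, 0.2075]
eef_rot: [180.0, 0.0, -5.3]
contact_force: [0.1, -0.1, 0.7]
gripper_width: 0.0441
gripper_force: 0.0
```

Run:
```python
from h import *
a,_=snap("side","s3");b,_=snap("top","t3")
A=cv2.resize(a[190:330,170:310],(400,400),interpolation=3);B=cv2.resize(b[160:280,190:310],(400,400),interpolation=3)
cv2.imwrite('pics/c3.png',np.hstack([A,B]))
```

```text
(no output)
```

View pics/c3.png

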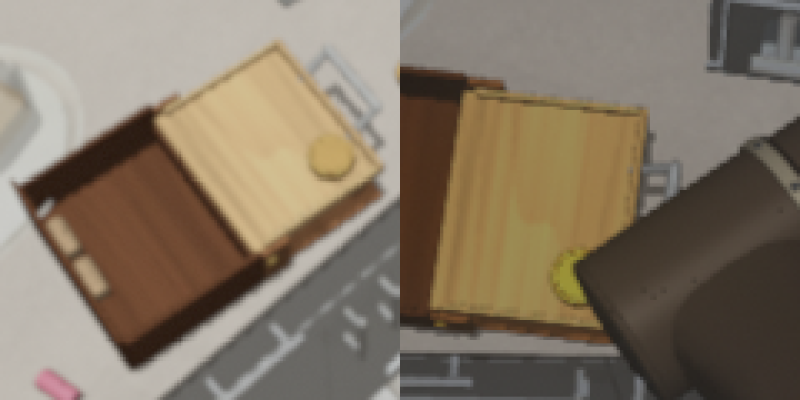

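The side crop shows the board level and the lid unmoved at (331,156), with the corks still in the box. The lid lies close to the rail and lip. I'll pinch its upper edge from above the rail, drag it inwards, then grip it again lower down.

```bash
python3 -c "
from h import *
s=status.get_state();print(s['joints'].round(1),s['tcp_pos'],s['eef_rot'])
print(ray('side',285.5,244.3,.076))"
```

```text
[ 35.7   2.1 -27.4  -0.  -60.5  49. ] [0.45710268 0.09263376 0.20751644] [ 1.79963095e+02  5.39727060e-02 -5.25459198e+00]
[0.42369535 0.35818402 0.076     ]
```

Emit:
step_arm --pt "-0.14 -0.65 0" --pt "-0.14 -0.65 0" --pt "-0.14 -0.65 0" --pt "-0.14 -0.65 0" --pt "-0.14 -0.65 0" --pt "-0.14 -0.65 0" --pt "-0.14 -0.65 0" --pt "-0.14 -0.65 0" --pt "-0.14 -0.65 0" --pt "-0.14 -0.65 0" --pt "-0.14 -0.65 0" --pt "-0.14 -0.65 0" --pt "-0.14 -0.65 0" --pt "-0.14 -0.65 0" --pt "-0.14 -0.65 0" --yaw '[0.25, 0.25, 0.25, 0.25, 0.25, 0.25, 0.25, 0.25, 0.25, 0.25, 0.25, 0.25, 0.25, 0.25, 0.25]' --claw '[-0.8, -0.8, -0.8, -0.8, -0.8, -0.8, -0.8, -0.8, -0.8, -0.8, -0.8, -0.8, -0.8, -0.8, -0.8]'

```text
time_s: 8.23
tcp_pos: [0.4411, 0.2248, 0.2077]
eef_rot: [180.0, -0.0, -95.0]
contact_force: [0.8, 0.4, -0.1]
gripper_width: 0.079
gripper_force: 0.0
```

Emit:
step_arm --pt "-0.649 0.139 0" --pt "-0.649 0.139 0" --pt "-0.649 0.139 0.1" --pt "-0.649 0.139 0.25" --pt "-0.649 0.139 0.4" --pt "-0.649 0.139 0.488" --pt "-0.649 0.139 0.488" --pt "-0.649 0.139 0.488" --yaw '[0, 0, 0, 0, 0, 0, 0, 0]' --claw '[-0.8, -0.8, -0.8, -0.8, -0.8, -0.8, -0.8, -0.8]'

```text
time_s: 8.9
tcp_pos: [0.4252, 0.3558, 0.1099]
eef_rot: [180.0, -0.1, -95.1]
contact_force: [0.3, -0.4, 0.3]
gripper_width: 0.079
gripper_force: 0.0
```

Emit:
step_arm --pt "0 0 0.06" --pt "0 0 0.11" --pt "0 0 0.123" --pt "0 0 0.123" --pt "0 0 0.123" --yaw '[0, 0, 0, 0, 0]' --claw '[-0.8, -0.8, -0.8, -0.8, -0.8]'

```text
time_s: 9.32
tcp_pos: [0.4259, 0.3561, 0.0867]
eef_rot: [-180.0, 0.0, -95.3]
contact_force: [0.6, 0.9, 1.1]
gripper_width: 0.0788
gripper_force: 0.0
```

Emit:
step_arm --pt "0 0 0" --pt "0 0 0" --pt "0 0 0" --pt "0 0 0" --pt "0 0 0" --pt "0 0 0" --pt "0 0 0" --pt "0 0 0" --yaw '[0, 0, 0, 0, 0, 0, 0, 0]' --claw '[-0.5, -0.3, -0.1, 0, 0, 0, 0, 0]' --grip_force 8

```text
time_s: 9.98
tcp_pos: [0.4256, 0.3559, 0.0861]
eef_rot: [-180.0, 0.0, -95.3]
contact_force: [-1.5, -0.3, 1.3]
gripper_width: 0.0486
gripper_force: 8.0
```

Emit:
step_arm --pt "-0.02 -0.03 0" --pt "-0.04 -0.06 0" --pt "-0.06 -0.09 0" --pt "-0.08 -0.12 0" --pt "-0.1 -0.16 0" --pt "-0.1 -0.2 0" --pt "-0.1 -0.22 0" --pt "-0.1 -0.22 0" --pt "-0.1 -0.22 0" --yaw '[0, 0, 0, 0, 0, 0, 0, 0, 0]' --claw '[0, 0, 0, 0, 0, 0, 0, 0, 0]'

```text
time_s: 10.73
tcp_pos: [0.4725, 0.3723, 0.0861]
eef_rot: [-179.9, 0.1, -95.3]
contact_force: [2.2, 0.4, 2.0]
gripper_width: 0.0484
gripper_force: 8.0
```

Emit:
step_arm --pt "0 0 0" --pt "0 0 0" --pt "0 0 0" --pt "0 0 0.03" --pt "0 0 0.043" --pt "0 0 0.043" --pt "0 0 0.043" --yaw '[0, 0, 0, 0, 0, 0, 0]' --claw '[-0.4, -0.5, -0.5, -0.5, -0.5, -0.5, -0.5]'

```text
time_s: 11.32
tcp_pos: [0.471, 0.3715, 0.0769]
eef_rot: [180.0, -0.0, -95.3]
contact_force: [-0.2, 0.4, 0.5]
gripper_width: 0.0658
gripper_force: 0.0
```

Emit:
step_arm --pt "0 0 0" --pt "0 0 0" --pt "0 0 0" --pt "0 0 0" --pt "0 0 0" --pt "0 0 0" --pt "0 0 0" --pt "0 0 0" --yaw '[0, 0, 0, 0, 0, 0, 0, 0]' --claw '[-0.2, 0, 0.1, 0.1, 0.1, 0.1, 0.1, 0.1]' --grip_force 20

```text
time_s: 11.98
tcp_pos: [0.4713, 0.3718, 0.0775]
eef_rot: [-180.0, 0.0, -95.3]
contact_force: [0.4, -0.2, 1.2]
gripper_width: 0.0488
gripper_force: 20.0
```

Emit:
step_arm --pt "0 0 -0.05" --pt "0 0 -0.15" --pt "0 0 -0.3" --pt "0 0 -0.45" --pt "0 0 -0.6" --pt "0.15 -0.02 -0.65" --pt "0.35 -0.04 -0.65" --pt "0.55 -0.06 -0.65" --pt "0.75 -0.08 -0.65" --pt "0.95 -0.1 -0.65" --pt "0.95 -0.1 -0.65" --pt "0.95 -0.1 -0.65" --yaw '[0, 0, 0, 0, 0, -0.018, -0.036, -0.049, -0.049, -0.049, -0.049, -0.049]' --claw '[0.1, 0.1, 0.1, 0.1, 0.1, 0.1, 0.1, 0.1, 0.1, 0.1, 0.1, 0.1]'

```text
time_s: 12.98
tcp_pos: [0.4736, 0.1788, 0.2085]
eef_rot: [-179.9, 0.0, -77.8]
contact_force: [0.9, 1.2, -0.2]
gripper_width: 0.0485
gripper_force: 20.0
```

Emit:
step_arm --pt "0.2 0.04 0" --pt "0.4 0.08 0.1" --pt "0.572 0.117 0.25" --pt "0.572 0.117 0.4" --pt "0.572 0.117 0.44" --pt "0.572 0.117 0.44" --pt "0.572 0.117 0.44" --yaw '[0, 0, 0, 0, 0, 0, 0]' --claw '[0.1, 0.1, 0.1, 0.1, 0.1, 0.1, 0.1]'

```text
time_s: 13.57
tcp_pos: [0.4761, 0.0651, 0.1202]
eef_rot: [-180.0, -0.0, -77.6]
contact_force: [0.5, 0.2, -0.1]
gripper_width: 0.0491
gripper_force: 20.0
```

Run:
```python
from h import *
a,_=snap("side","s4");b,_=snap("top","t4")
A=cv2.resize(a[140:260,280:400],(400,400),interpolation=3);B=cv2.resize(b[160:280,290:410],(400,400),interpolation=3)
cv2.imwrite('pics/c4.png',np.hstack([A,B]))
```

```text
(no output)
```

View pics/c4.png

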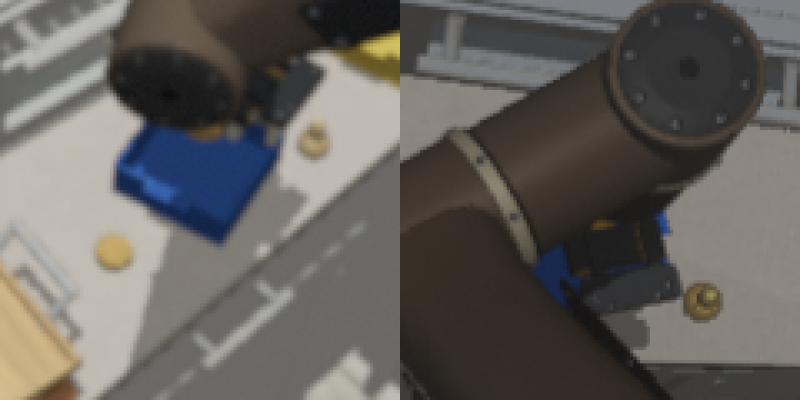

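The lid hangs in the gripper over the blue caddy at (205,130) in the side crop. Before lowering, I check the clearance to the oven front.

Run:
```python
from h import *
d=np.load('pics/t0_d.npy')
for u in (315,335,355,375):
  print(u,[tuple(world('top',u,v,d[v,u]).round(3)) for v in range(176,206,4)])
```

```text
315 [(np.float64(0.645), np.float64(0.145), np.float64(0.023)), (np.float64(0.569), np.float64(0.161), np.float64(0.234)), (np.float64(0.558), np.float64(0.161), np.float64(0.233)), (np.float64(0.613), np.float64(0.143), np.float64(-0.001)), (np.float64(0.599), np.float64(0.144), np.float64(0.005)), (np.float64(0.588), np.float64(0.143), np.float64(-0.002)), (np.float64(0.575), np.float64(0.143), np.float64(0.001)), (np.float64(0.562), np.float64(0.143), np.float64(-0.001))]
335 [(np.float64(0.641), np.float64(0.086), np.float64(0.041)), (np.float64(0.633), np.float64(0.084), np.float64(0.025)), (np.float64(0.56), np.float64(0.108), np.float64(0.231)), (np.float64(0.603), np.float64(0.086), np.float64(0.04)), (np.float64(0.601), np.float64(0.082), np.float64(0.003)), (np.float64(0.589), np.float64(0.081), np.float64(-0.0)), (np.float64(0.575), np.float64(0.082), np.float64(0.002)), (np.float64(0.563), np.float64(0.081), np.float64(-0.0))]
355 [(np.float64(0.643), np.float64(0.024), np.float64(0.038)), (np.float64(0.63), np.float64(0.024), np.float64(0.037)), (np.float64(0.61), np.float64(0.029), np.float64(0.065)), (np.float64(0.55), np.float64(0.056), np.float64(0.231)), (np.float64(0.602), np.float64(0.019), np.float64(0.001)), (np.float64(0.59), np.float64(0.019), np.float64(0.0)), (np.float64(0.577), np.float64(0.02), np.float64(0.002)), (np.float64(0.551), np.float64(0.028), np.float64(0.053))]
375 [(np.float64(0.59), np.float64(-0.001), np.float64(0.213)), (np.float64(0.63), np.float64(-0.035), np.float64(0.041)), (np.float64(0.622), np.float64(-0.038), np.float64(0.027)), (np.float64(0.551), np.float64(0.003), np.float64(0.231)), (np.float64(0.542), np.float64(0.002), np.float64(0.224)), (np.float64(0.592), np.float64(-0.043), np.float64(-0.005)), (np.float64(0.579), np.float64(-0.043), np.float64(-0.003)), (np.float64(0.566), np.float64(-0.042), np.float64(-0.001))]
```

The oven handle at x≈0.55, z≈0.23 could foul the wide gripper body. I'll go up, turn the body parallel to the oven, then lower.

Emit:
step_arm --pt "0 0 -0.2" --pt "0 0 -0.4" --pt "0 0 -0.55" --pt "0 0.04 -0.55" --pt "0 0.04 -0.55" --pt "0 0.04 -0.55" --pt "0 0.04 -0.55" --pt "0 0.04 -0.55" --pt "0 0.04 -0.55" --pt "0 0.04 -0.55" --pt "0 0.04 -0.55" --pt "0 0.04 -0.55" --pt "0 0.04 -0.55" --pt "0 0.04 -0.55" --pt "0 0.04 -0.55" --pt "0 0.04 -0.55" --yaw '[0, 0, 0, -0.195, -0.195, -0.195, -0.195, -0.195, -0.195, -0.195, -0.195, -0.195, -0.195, -0.195, -0.195, -0.195]' --claw '[0.1, 0.1, 0.1, 0.1, 0.1, 0.1, 0.1, 0.1, 0.1, 0.1, 0.1, 0.1, 0.1, 0.1, 0.1, 0.1]'

```text
time_s: 15.0
tcp_pos: [0.4677, 0.0628, 0.2303]
eef_rot: [-179.9, -0.1, -7.6]
contact_force: [0.9, 0.5, -0.1]
gripper_width: 0.0487
gripper_force: 20.0
```

Emit:
step_arm --pt "0 0 0.15" --pt "0 0 0.3" --pt "0 0 0.45" --pt "0 0 0.6" --pt "0 0 0.7" --pt "0 0 0.8" --pt "0 0 0.88" --pt "0 0 0.94" --pt "0 0 0.98" --pt "0 0 1.0" --pt "0 0 1.0" --pt "0 0 1.0" --yaw '[0, 0, 0, 0, 0, 0, 0, 0, 0, 0, 0, 0]' --claw '[0.1, 0.1, 0.1, 0.1, 0.1, 0.1, 0.1, 0.1, 0.1, 0.1, 0.1, 0.1]'

```text
time_s: 16.0
tcp_pos: [0.4678, 0.0624, 0.0298]
eef_rot: [-180.0, -0.0, -7.5]
contact_force: [0.2, 0.0, 0.5]
gripper_width: 0.0484
gripper_force: 20.0
```

Emit:
step_arm --pt "0 0 0.02" --pt "0 0 0.02" --pt "0 0 0.02" --pt "0 0 0.02" --pt "0 0 0.02" --pt "0 0 0.02" --pt "0 0 -0.1" --pt "0 0 -0.25" --pt "0 0 -0.45" --pt "0 0 -0.65" --pt "0 0 -0.85" --pt "0 0 -0.95" --pt "0 0 -0.95" --yaw '[0, 0, 0, 0, 0, 0, 0, 0, 0, 0, 0, 0, 0]' --claw '[0.1, 0.1, -0.2, -0.36, -0.36, -0.36, -0.36, -0.36, -0.36, -0.36, -0.36, -0.36, -0.36]'

```text
time_s: 17.08
tcp_pos: [0.4699, 0.0631, 0.225]
eef_rot: [-179.7, -0.5, -7.4]
contact_force: [1.1, -0.9, 0.2]
gripper_width: 0.0595
gripper_force: 0.0
```

Emit:
step_arm --pt "-0.2 0.6 -0.1" --pt "-0.2 0.9 -0.1" --pt "-0.2 0.9 -0.1" --pt "-0.2 0.9 -0.1" --pt "-0.2 0.9 -0.1" --pt "-0.2 0.9 -0.1" --pt "-0.2 0.9 -0.1" --pt "-0.2 0.9 -0.1" --yaw '[0, 0, 0, 0, 0, 0, 0, 0]' --claw '[-0.36, -0.36, -0.36, -0.36, -0.36, -0.36, -0.36, -0.36]'

```text
time_s: 17.75
tcp_pos: [0.4044, -0.111, 0.2392]
eef_rot: [-180.0, 0.0, -7.5]
contact_force: [0.6, 0.9, -0.1]
gripper_width: 0.0593
gripper_force: 0.0
```

Run:
```python
from h import *
a,_=snap("side","s5");b,_=snap("top","t5")
A=cv2.resize(a[150:310,180:380],(500,400),interpolation=3);B=cv2.resize(b[160:280,310:400],(300,400),interpolation=3)
cv2.imwrite('pics/c5.png',np.hstack([A,B]))
```

```text
(no output)
```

View pics/c5.png

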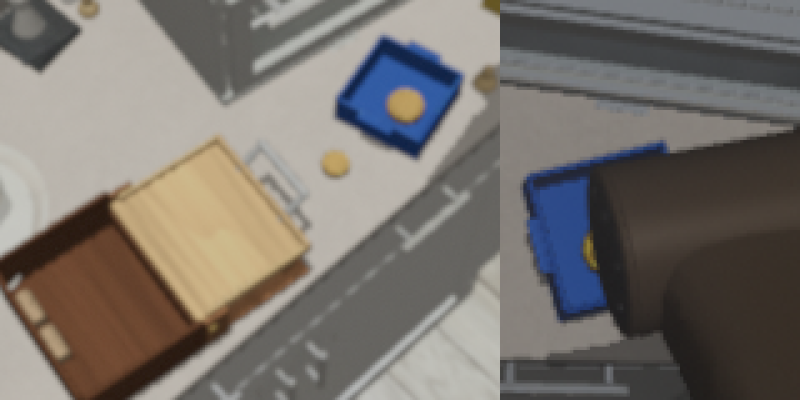

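The side crop shows the lid flat in the blue caddy at (405,105), the corks in the box at (30,305) and (52,340), and the board down. The arm is clear of everything, so I hand in.

```bash
python3 -c "
from plant import job
print(job.close_job())"
```

```text
the job is handed in; nothing more can be done
None
```

I handed the job in after about 18 s of robot time: the last picture shows both corks in the dark box, the board down and the larger lid flat in the blue caddy; no verdict came back.

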